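# Hold a bare-root cactus over its pot with tongs

### The arm

A 6-joint arm with a two-finger parallel gripper is mounted at the origin on the work surface. World frame = base frame: x ahead of the robot, y to its left, z up, the work surface at z = 0. Lengths are in mm, angles in degrees, forces in N, time in s.
With the tool pointing down it reaches from about 300 to 850 mm from the base axis. Payload 4.2 kg.
Tool frame: the origin (TCP) lies at the very end of the fingers, on their centre line; the grasp point (between the pads) lies 19 mm behind it (env.grasp_offset is the distance from the TCP to the grasp point, in mm); z points along the fingers, y is the line along which they close (so a half turn about z gives the same grasp; the last joint's range is limited). The gripper opens to 91 mm and grips with 3 to 60 N. Pads are 32 mm wide; open, the fingers measure 118 mm over their backs; the gripper's body (76 mm by 178 mm) begins 60 mm behind the grasp point.
Start: joints at [-65.489, 18.312, 89.639, -0, 72.044, -1.146], TCP at [248.971, -518.321, 213.976] pointing down, gripper open.
Joint ranges: [-177.97, 177.97], [-48.28, 115.42], [12.27, 149.76], [-77.06, 257.06], [2.81, 150.46], [-146.56, 146.56]. Speed limits (degrees/s): [147.25, 147.25, 180, 180, 180, 180].

### API

Orientations are given as [roll, pitch, yaw] about the fixed x, y, z axes, in that order (R = Rz(yaw) Ry(pitch) Rx(roll)).
In Python, from workcell import env, eyes gives the robot as it stands.
- The arm moves only by the tool send_rows, never from a script. Its arguments are lists of equal length, an entry for each row: "grip": the opening, from -1 (shut) to 1 (fully open), so that 0 is half open; "xyz": the shift along the world's x, y, z in m, a list of three; "yaw": the turn about the world's z in degrees. A call has 1 to 8 rows; each row is the pose to reach, as a shift and turn from the pose commanded when the call began; what a row does not reach only later rows make up. A row lasts 1/12 s, in which the tool goes at most 41.7 mm and 7.16 degrees, less where a joint would pass 70% of its speed; a pose out of reach is approached as far as the arm can. A call with a gripper value outside its range is refused whole. The fingers move at their own pace and stop on an object; "grip_force" is the grip in N (left out, the last holds). Time passes only in rows, so rows that repeat a pose let the fingers close. It gives the time, the measured TCP pose, the force, the opening and the grip force at its end, in the units of the state.
- env.state(): the state, without advancing time (a new reading comes with each control period).
- eyes.grab_frame(name): name is "scene" or "top"; returns a dict with "frame" (420x560x3 uint8, red, green, blue), "fx", "fy", "cx", "cy" (pixels), "pose" (4x4, takes a point from camera to world coordinates). Camera axes: x right, y down, z forward; pixel columns grow to the right and rows downward; lengths in mm; the calibration is good to about 2 mm. A picture is of the moment at which its call begins. There is no depth.
- env.job_done(): hands the job in; it is judged then, once.
The state is a dict: "time_s": time; "qpos": joint angles; "qvel": joint speeds; "effort": joint torques, N m; "ee_pos": TCP position; "ee_rot": TCP orientation; "force": force on the tool from outside, world axes, zero at the start; "torque": the same for the moment, N m; "gripper_width": finger opening in mm; "gripper_force": force on a finger pad.
Only numpy, scipy, OpenCV 4.12 (cv2) and the standard library are available. Lean on these libraries where they do the work, as an engineer would, in place of code of your own. Each camera call takes 0.05 s, during which the arm holds its last target. There are 200 camera calls.

### The job

Push the pot's sliding cradle fully home along its rail, away from you, and only then turn the aluminium lever clockwise to its stop to lock it. Next take the steel tongs, close them on the little spiny cactus (never touch it with the gripper itself), lift it, and finish while still holding it in the tongs, upright and still, over the middle of the pot's mouth with its base a few centimetres above the rim. Leave the coriander, the spray bottle and the dibber where they are.

Things in the scene. Friction and masses are not known exactly. Their poses are not given: they have to be found in the camera images.
- holder: Grey plastic pot holder fixed to the ledge: a flat rail base 240 (x) x 100 (y) x 10 mm high. Origin at the centre of its underside; its x axis points along the rail, away from the robot (yaw varies), z up. On it slides a grey cradle with a white glazed pot; beside the rail, on its -y side, is an aluminium cam lever.
- cradle (a joint): Travel of the cradle along the holder's +x, in m: 0 = drawn back towards the robot, 0.070 = fully home against its stop. It stays where it is left; about 3 N moves it. The lever must not be turned to lock before the cradle is home.
- push_tab (a point): Middle of the rear face (the face towards the robot) of the cradle's upright push tab: a grey plate 50 mm wide across the rail and 6 mm thick, standing from 14 to 58 mm above the ledge; this point is 45 mm above the ledge. Push it along the holder's +x. It moves with the cradle; the axis of the pot is 60 mm ahead of this point.
- pot_mouth (a point): Centre of the pot's mouth, at rim height (86 mm above the ledge). The pot is round, open and empty, 80 mm outside and 70 mm inside at the rim. It moves with the cradle.
- lever (a joint): Angle of the cam lever in rad about a vertical pin, growing clockwise seen from above: 0 = its arm points along the holder's -y (sticking out, unlocked), 1.571 = its arm points along the holder's -x, beside the rail (locked, at its stop). It stays where it is left; about 1 N at the post turns it.
- lever_post (a point): Upright round aluminium post at the end of the lever's arm, 14 mm in diameter, standing from 24 to 64 mm above the ledge; this point is on its axis, 48 mm above the ledge. Grip or push the post; it goes round the pivot at 80 mm radius.
- lever_pivot (a point): Point on the lever's vertical pin axis, 48 mm above the ledge; in the holder's frame at x = 0, y = -65 mm.
- tongs: Steel spring tongs lying on the ledge, 28 mm high, 180 mm long, 110 g. Origin on the rear hinge pin at the underside; x runs along the middle line of the open tongs to the tips, z up; arms 3 to 6 mm thick. The cupped tips take a round item centred 165 mm from the pin on the middle line. The listed pose is the +y arm's: its x turns half the closing angle off the middle line as the tongs close.
- tongs_grip (a point): Where to grip the tongs from above, across both arms: middle line, 90 mm ahead of the pin, 14 mm above the ledge. Flat outer plates here, 50 mm long, 65 mm over them at rest (64 mm clear between the tips). Squeezed to 55 mm, the spring pushes about 5 N on each finger (enough to carry the tongs) and the tips leave 45 mm; at 42 mm (spring 7 N) the tips hold the cactus.
- tong_jaw (a joint): Closing angle between the tongs' arms in rad: 0 = fully open (at rest), about 0.26 = closed on the cactus, 0.40 = closed on nothing.
- cactus: Bare-root green ribbed ball cactus standing loose on the ledge, 30 mm in diameter (straight-sided from 8 to 30 mm above its base), 43 mm tall, 25 to 50 g. Origin at the centre of its base, z up.
- coriander: Bystander: blue glazed pot of coriander, 94 mm across and 88 mm high, leaves up to 175 mm. Origin under its centre.
- spray: Bystander: glass spray bottle, 66 mm in diameter, 178 mm tall, with a black head reaching 43 mm from its axis along its -x. Origin under its centre.
- dibber: Bystander: wooden dibber, 200 mm long and 30 mm thick, lying on the ledge along its own y. Origin under its middle.
Things that resemble listed ones, but are neither listed nor needed, are in the scene too. Of the things like the tongs, leave any that is purple; of the rest the larger one is meant.

How it is judged:
By the outcome, as a careful person would: the job done as asked, in the order asked, and still so for the second after the job is handed in, while the arm keeps its last pose, push and grip.
It also fails if it takes over 61 s, if anything falls off the work surface, if the arm or the gripper's body presses on something with over 40 N, if the wrist force passes 120 N, or if a joint passes its speed limit or range.

## Working session

There is one attempt and no reset: what is moved stays moved. The work goes in short steps, Python scripts to look and compute and a tool call to move; the robot and the scene stay as the last step left them, time stands still between calls to the robot, and variables do not carry over. Pictures are saved under pics/ and viewed, at most 10 in all, crops included, and the job is handed in when it is done.

Besides the shell and the picture viewer there is one more tool, called after "Emit:" by a JSON object that holds its "api" and its "payload", one argument or row to a line. send_rows: Moves the arm, as the interface text tells. Its arguments: {"type":"object","properties":{"grip":{"type":"array"},"xyz":{"type":"array"},"yaw":{"type":"array"},"grip_force":{"type":"number"}},"required":["grip","xyz","yaw"]}

```bash
mkdir -p pics; ls; python3 - <<'E'
from workcell import env, eyes
import cv2
for n in("scene","top"):
    f=eyes.grab_frame(n); cv2.imwrite(f"pics/{n}0.png",f["frame"][:,:,::-1])
    print(n,f["fx"],f["fy"],f["cx"],f["cy"],f["pose"])
print(env.state())
E
```

```text
pics
scene 382.4230315952024 382.4230315952024 278.64648951983247 210.8760014357414 [[ 4.77982229e-01  7.32628310e-01 -4.84550046e-01  1.03087122e+03]
 [ 8.78249696e-01 -4.07730928e-01  2.49865887e-01 -2.69628354e+02]
 [-1.45072172e-02 -5.44987385e-01 -8.38318729e-01  8.27486247e+02]
 [ 0.00000000e+00  0.00000000e+00  0.00000000e+00  1.00000000e+00]]
top 513.2022884773608 513.2022884773608 273.7057692446299 209.08645281215087 [[ 1.75354696e-02 -9.94563394e-01  1.02645812e-01  4.38159319e+02]
 [-9.99780810e-01 -1.62671972e-02  1.31799547e-02 -6.30590898e+01]
 [-1.14385408e-02 -1.02854430e-01 -9.94630648e-01  1.31399430e+03]
 [ 0.00000000e+00  0.00000000e+00  0.00000000e+00  1.00000000e+00]]
{'time_s': 0.1, 'qpos': array([-6.54878889e+01,  1.83446297e+01,  8.96976551e+01,  3.99440502e-05,
        7.20422651e+01, -1.14754473e+00]), 'qvel': array([ 0.11252172, -0.12137093, -0.10177695,  0.05897393,  0.0414926 ,
       -0.00713329]), 'effort': array([ 6.44713782e-04, -4.13330054e+01, -2.32510006e+01,  7.29501410e-02,
        4.21884342e-02, -4.50549260e-05]), 'ee_pos': array([ 248.7962042 , -517.90875497,  213.24984094]), 'ee_rot': array([-1.79915468e+02, -1.73126032e-03,  2.56596422e+01]), 'force': array([-0.22405774, -0.31191275, -0.62042483]), 'torque': array([ 0.04773302, -0.01716272, -0.02014845]), 'gripper_force': 0.0, 'gripper_width': 91.41370573647241}
```

View pics/top0.png

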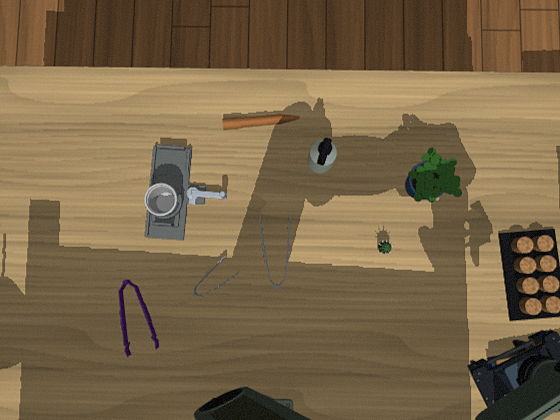

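View pics/scene0.png

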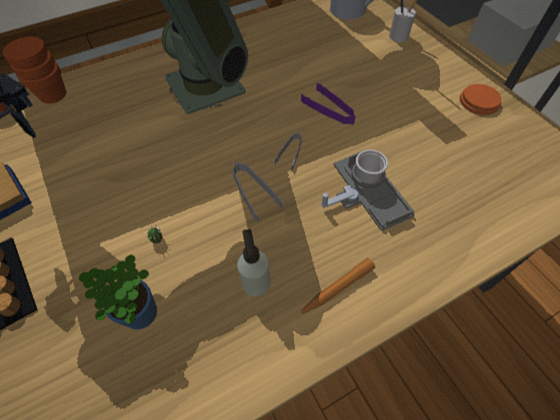

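The top view shows the holder around (168,192), the pot at (160,200), the lever post near (222,195), the larger steel tongs with hinge (277,285) and tips near (263,215) and (290,215), and the cactus at (384,246). The scene view agrees. I'll zoom in for exact pixels.

```bash
cat > h.py <<'E'
import numpy as np, cv2
from workcell import env, eyes
def w(f,u,v,z):
    d=f["pose"][:3,:3]@np.array([(u-f["cx"])/f["fx"],(v-f["cy"])/f["fy"],1]); o=f["pose"][:3,3]
    return o+d*(z-o[2])/d[2]
def px(f,p):
    q=f["pose"][:3,:3].T@(np.asarray(p,float)-f["pose"][:3,3]); return np.array([f["cx"]+f["fx"]*q[0]/q[2],f["cy"]+f["fy"]*q[1]/q[2]])
def crop(f,u0,v0,wd,ht,k,name):
    im=f["frame"][v0:v0+ht,u0:u0+wd,::-1]
    im=cv2.resize(im,None,fx=k,fy=k,interpolation=cv2.INTER_CUBIC)
    im=cv2.convertScaleAbs(im,alpha=1.6,beta=10)
    for i in range(0,wd,10):
        cv2.line(im,(i*k,0),(i*k,6),(0,0,255),1); cv2.putText(im,str(u0+i),(i*k,16),0,.33,(0,0,255),1)
    for i in range(0,ht,10):
        cv2.line(im,(0,i*k),(6,i*k),(0,0,255),1); cv2.putText(im,str(v0+i),(8,i*k+4),0,.33,(0,0,255),1)
    if name: cv2.imwrite(f"pics/{name}.png",im)
    return im
E
python3 - <<'E'
from h import *
f=eyes.grab_frame("top")
crop(f,135,130,100,115,5,"hold"); crop(f,190,195,110,100,6,"tongs")
for p in[(277,285,14),(262,215,14),(290,215,14),(384,246,20)]:print(w(f,*p))
E
```

```text
[381.05955821 -57.45176738  14.        ]
[556.70709721 -16.31570151  14.        ]
[557.88133698 -87.52831642  14.        ]
[ 483.08913187 -324.38200939   20.        ]
```

View pics/hold.png

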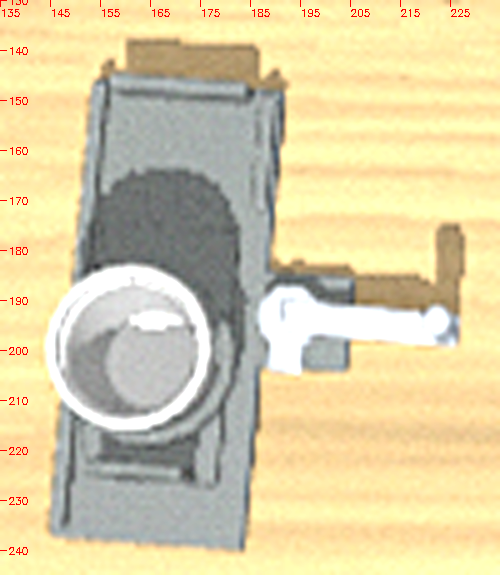

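View pics/tongs.png

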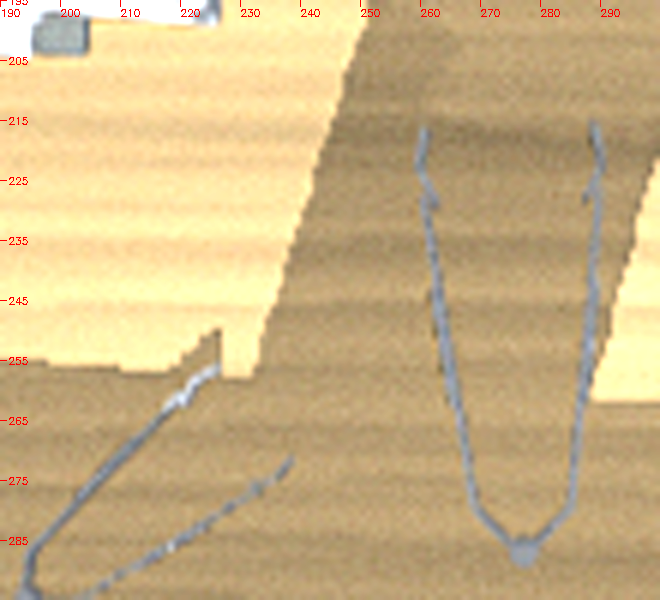

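The holder crop gives the rail corners at about (155.5,145), (192,147.5), (145,237) and (183.6,240). The post top is at (223,193.6), the pivot at (192.6,191.6) and the pot rim centre at (161,199.4). In the tongs crop the pin is at (277.2,287) and the tips at (260.8,216.7) and (289,215.3).

```bash
python3 - <<'E'
from h import *
f=eyes.grab_frame("top"); s=eyes.grab_frame("scene")
C=[w(f,u,v,10) for u,v in[(155.5,145),(192,147.5),(145,237),(183.6,240)]]
c=sum(C)/4; d=(C[0]+C[1]-C[2]-C[3]); yaw=np.arctan2(d[1],d[0]); print("holder",c,np.degrees(yaw),np.linalg.norm(d)/2)
for a in C: print(a)
rim=w(f,161,199.4,86);post=w(f,223,193.6,64);piv=w(f,192.6,191.6,40)
print("rim",rim,"post",post,"piv",piv)
R=np.array([[np.cos(yaw),-np.sin(yaw)],[np.sin(yaw),np.cos(yaw)]])
for n,p in(("rim",rim),("post",post),("piv",piv)):print(n,R.T@(p[:2]-c[:2]))
pin=w(f,277.2,287,26);t1=w(f,260.8,216.7,28);t2=w(f,289,215.3,28);m=(t1+t2)/2
print("pin",pin,"tips",t1,t2,"len",np.linalg.norm((m-pin)[:2]),np.degrees(np.arctan2(*(m-pin)[1::-1])))
# lines: project points back in scene
for p in(pin,t1,t2,rim,post):print("scene px",px(s,p))
# cactus: green centroid in both, triangulate
L=[]
for g,(u0,v0,u1,v1) in((f,(370,232,400,262)),(s,(140,222,172,250))):
    a=cv2.cvtColor(g["frame"],cv2.COLOR_RGB2HSV)[v0:v1,u0:u1]
    k=((a[...,0]>40)&(a[...,0]<90)&(a[...,1]>80)); v,u=np.nonzero(k);print(k.sum(),u.mean()+u0,v.mean()+v0,u.min()+u0,u.max()+u0,v.min()+v0,v.max()+v0)
    dd=g["pose"][:3,:3]@np.array([(u.mean()+u0-g["cx"])/g["fx"],(v.mean()+v0-g["cy"])/g["fy"],1]);dd/=np.linalg.norm(dd);L.append((g["pose"][:3,3],dd))
A=sum(np.eye(3)-np.outer(d,d) for o,d in L);b=sum((np.eye(3)-np.outer(d,d))@o for o,d in L);print("cactus",np.linalg.solve(A,b), w(f,384,246,22))
crop(s,225,125,200,110,4,"sc1")
print(env.state()["time_s"])
E
```

```text
holder [612.59961482 223.87878108  10.        ] -3.6143484597439506 239.85505156597165
[734.87996077 263.87520875  10.        ]
[729.69724217 168.76178272  10.        ]
[495.88703129 280.83934916  10.        ]
[489.93422504 182.03878368  10.        ]
rim [583.96276553 225.96597368  86.        ] post [603.40209478  78.86807473  64.        ] piv [610.41193231 158.09669178  40.        ]
rim [-28.71146737   0.27776122]
post [-3.76855485e-02 -1.45302092e+02]
piv [  1.96360145 -65.78915942]
pin [376.67689999 -58.08328024  26.        ] tips [551.08618863 -13.884456    28.        ] [555.7929122  -84.76136844  28.        ] len 176.9795994809481 2.837260977353981
scene px [236.32880007 163.61779846]
scene px [281.36711426 202.93605476]
scene px [257.18602685 215.83623582]
scene px [371.03312553 161.0304483 ]
scene px [324.8278879  194.83888458]
93 384.8709677419355 247.01075268817203 379 390 242 252
98 153.5204081632653 234.28571428571428 148 161 228 241
cactus [ 480.21578233 -326.33544572   26.17460545] [ 483.01968826 -323.9781082    22.        ]
0.25
```

View pics/sc1.png

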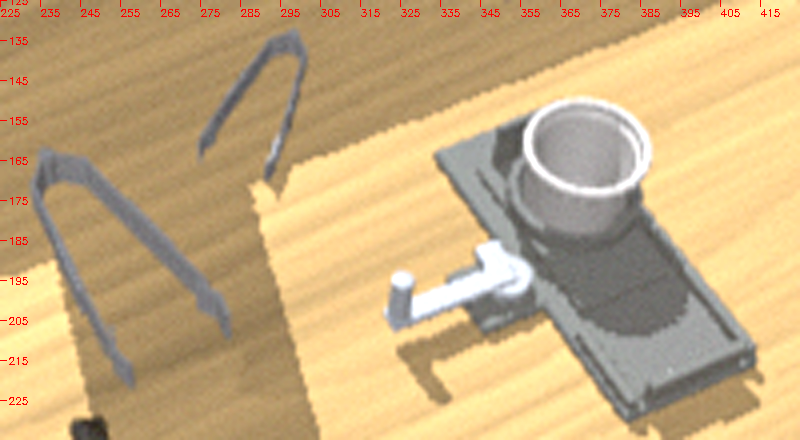

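The zoomed scene view confirms the geometry: post top at (325,194), pot rim at (371,161), tongs pin at (235,163). The holder is at (612.6,223.9) with yaw −3.6°, and the cradle is drawn back. I'll move behind the push tab.

Emit:
{"api": "send_rows", "payload": {
  "grip": [-1,-1,-1,-1,-1,-1,-1,-1],
  "xyz": [
    [0.01,0.033,0],
    [0.02,0.066,0],
    [0.03,0.099,0],
    [0.04,0.132,0],
    [0.05,0.165,0],
    [0.06,0.198,0],
    [0.07,0.231,0],
    [0.08,0.264,0]
  ],
  "yaw": [3,6,9,12,15,18,21,24],
  "grip_force": 20
}}

```text
time_s: 0.92
ee_pos: [329.0, -252.7, 214.0]
ee_rot: [180.0, -0.0, 49.8]
force: [0.6, -0.0, -0.2]
gripper_width: 40.8
gripper_force: 0.0
```

Emit:
{"api": "send_rows", "payload": {
  "grip": [-1,-1,-1,-1,-1,-1,-1,-1],
  "xyz": [
    [0.01,0.033,0],
    [0.02,0.066,0],
    [0.03,0.099,0],
    [0.04,0.132,0],
    [0.05,0.165,0],
    [0.06,0.198,0],
    [0.07,0.231,0],
    [0.08,0.264,0]
  ],
  "yaw": [3,6,9,12,15,18,21,24]
}}

```text
time_s: 1.58
ee_pos: [409.0, 11.4, 214.1]
ee_rot: [180.0, -0.0, 73.8]
force: [0.7, 0.0, 1.1]
gripper_width: 0.5
gripper_force: 0.0
```

Emit:
{"api": "send_rows", "payload": {
  "grip": [-1,-1,-1,-1,-1,-1,-1,-1],
  "xyz": [
    [0.01,0.033,0],
    [0.02,0.066,0],
    [0.03,0.099,0],
    [0.04,0.132,0],
    [0.05,0.165,0],
    [0.06,0.198,0],
    [0.066,0.223,-0.01],
    [0.066,0.223,-0.03]
  ],
  "yaw": [3,6,9,12,12.7,12.7,12.7,12.7]
}}

```text
time_s: 2.25
ee_pos: [477.9, 238.0, 185.5]
ee_rot: [179.6, -0.3, 86.6]
force: [0.3, 0.4, 0.1]
gripper_width: 0.4
gripper_force: 0.0
```

Emit:
{"api": "send_rows", "payload": {
  "grip": [-1,-1,-1,-1,-1,-1,-1],
  "xyz": [
    [0,0,-0.03],
    [0,0,-0.06],
    [0,0,-0.09],
    [0,0,-0.12],
    [0,0,-0.14],
    [0,0,-0.15],
    [0,0,-0.15]
  ],
  "yaw": [0,0,0,0,0,0,0]
}}

```text
time_s: 2.83
ee_pos: [473.5, 232.0, 31.9]
ee_rot: [-179.8, 0.1, 86.4]
force: [-0.2, -1.1, 0.8]
gripper_width: 0.7
gripper_force: 0.0
```

Emit:
{"api": "send_rows", "payload": {
  "grip": [-1,-1,-1,-1,-1,-1,-1,-1],
  "xyz": [
    [0.008,-0.0005,0],
    [0.016,-0.001,0],
    [0.024,-0.0015,0],
    [0.03,-0.002,0],
    [0.036,-0.0023,0],
    [0.042,-0.0026,0],
    [0.048,-0.003,0],
    [0.054,-0.0034,0]
  ],
  "yaw": [0,0,0,0,0,0,0,0]
}}

```text
time_s: 3.5
ee_pos: [528.7, 229.3, 34.1]
ee_rot: [-179.9, 0.0, 86.3]
force: [-3.6, 0.5, 3.7]
gripper_width: 0.4
gripper_force: 1.9
```

Emit:
{"api": "send_rows", "payload": {
  "grip": [-1,-1,-1,-1,-1,-1,-1,-1],
  "xyz": [
    [0.006,-0.0004,0],
    [0.012,-0.0008,0],
    [0.018,-0.0011,0],
    [0.024,-0.0015,0],
    [0.03,-0.0019,0],
    [0.036,-0.0023,0],
    [0.042,-0.0027,0],
    [0.046,-0.003,0]
  ],
  "yaw": [0,0,0,0,0,0,0,0]
}}

```text
time_s: 4.17
ee_pos: [573.1, 226.6, 33.8]
ee_rot: [-179.7, -0.0, 86.3]
force: [-16.9, 5.9, 13.3]
gripper_width: -0.0
gripper_force: 9.2
```

Emit:
{"api": "send_rows", "payload": {
  "grip": [-1,-1,-1,-1],
  "xyz": [
    [0.0015,0,0],
    [0.003,0,0],
    [0.0045,0,0],
    [0.006,0,0]
  ],
  "yaw": [0,0,0,0]
}}

```text
time_s: 4.5
ee_pos: [572.9, 226.6, 33.9]
ee_rot: [-179.0, 0.1, 86.3]
force: [-25.7, 4.7, 18.2]
gripper_width: 0.4
gripper_force: 13.5
```

The push force rises and the arm has stopped at x=573, so the cradle is probably at its stop. I'll back off, rise and look.

Emit:
{"api": "send_rows", "payload": {
  "grip": [-1,-1,-1,-1,-1,-1,-1,-1],
  "xyz": [
    [-0.02,0.001,0],
    [-0.05,0.003,0],
    [-0.06,0.003,0.03],
    [-0.06,0.003,0.07],
    [-0.06,-0.03,0.1],
    [-0.06,-0.07,0.11],
    [-0.06,-0.11,0.11],
    [-0.06,-0.15,0.11]
  ],
  "yaw": [0,0,0,0,0,0,0,0]
}}

```text
time_s: 5.17
ee_pos: [522.9, 74.2, 145.6]
ee_rot: [179.7, 0.0, 86.4]
force: [0.2, -0.4, -0.3]
gripper_width: 0.6
gripper_force: 0.0
```

```bash
python3 - <<'E'
from h import *
f=eyes.grab_frame("top")
crop(f,135,130,100,115,5,"hold2")
c=np.array([612.6,223.9]);y=np.radians(-3.6);R=np.array([[np.cos(y),-np.sin(y)],[np.sin(y),np.cos(y)]])
g=cv2.cvtColor(f["frame"],cv2.COLOR_RGB2GRAY)
for x in(35,38,41,44):print(x,px(f,[*(c+R@[x,0]),86]))
E
```

```text
35 [163.79852637 173.45218395]
38 [163.92451449 172.2365942 ]
41 [164.05044104 171.02159866]
44 [164.17630604 169.80719691]
```

View pics/hold2.png

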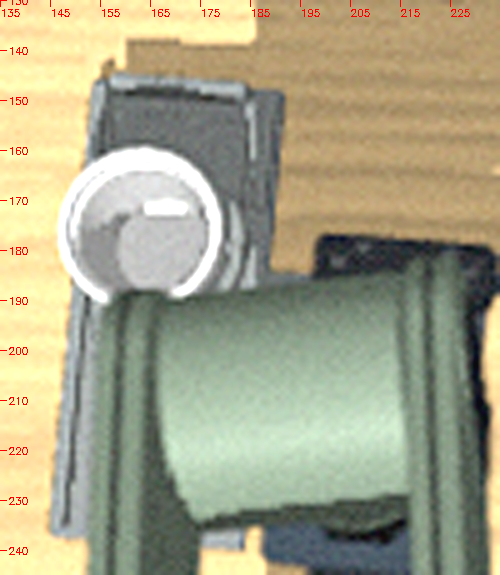

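The top crop now shows the rim centre at about (163,175.6), meaning roughly 58 mm of travel. The force says it hit a stop, but I'll check that with a before/after scene view.

```bash
python3 - <<'E'
from h import *
f=eyes.grab_frame("top"); s=eyes.grab_frame("scene")
a=cv2.imread("pics/scene0.png"); s0=dict(s);s0["frame"]=a[:,:,::-1]
k=np.hstack([crop(g,325,140,100,100,4,None) for g in(s0,s)])
k=cv2.convertScaleAbs(k,alpha=1.3,beta=20); cv2.imwrite("pics/cmp.png",k)
c=np.array([612.6,223.9]);y=np.radians(-3.6);R=np.array([[np.cos(y),-np.sin(y)],[np.sin(y),np.cos(y)]])
def H(p):return R.T@(p[:2]-c)
print(H(w(s,377.5,198.7,14)))
# rim fit in scene: project model rim for given x and score brightness
for nm,g in(("s0",s0),("s",s)):
    im=cv2.GaussianBlur(cv2.cvtColor(g["frame"],cv2.COLOR_RGB2GRAY),(0,0),.6).astype(np.float32); best=[]
    for x in np.arange(-40,60,1.):
        for yy in range(-6,7):
            t=np.linspace(0,2*np.pi,120)
            P=np.array([px(g,[*(c+R@[x+37.5*np.cos(q),yy+37.5*np.sin(q)]),86]) for q in t],np.float32)
            best.append((cv2.remap(im,P[:,:1],P[:,1:],1).mean(),x,yy))
    print(nm,sorted(best)[-3:])
E
```

```text
[39.75463845 -7.84973297]
s0 [(np.float32(146.6877), np.float64(-29.0), 1), (np.float32(147.10774), np.float64(-30.0), 2), (np.float32(147.16307), np.float64(-29.0), 2)]
s [(np.float32(146.5975), np.float64(28.0), 2), (np.float32(146.7357), np.float64(29.0), 3), (np.float32(147.47841), np.float64(29.0), 2)]
```

View pics/cmp.png

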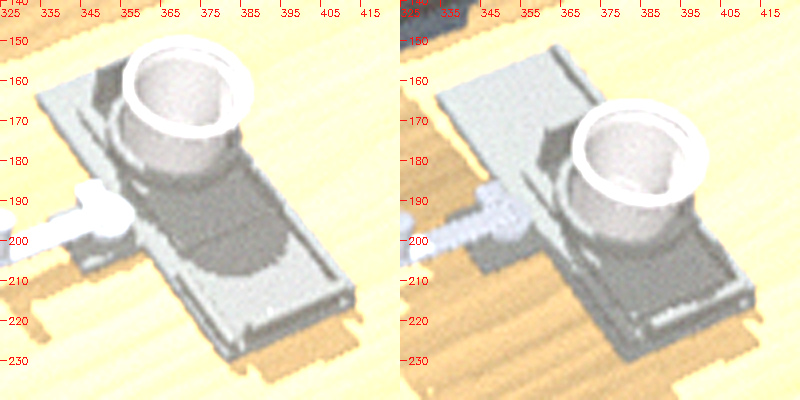

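Both cameras agree on about 58 mm of travel. That means either it started around 12 mm or it jammed, so I'll check where the cradle's front edge sits relative to the stop plate.

```bash
python3 - <<'E'
from h import *
f=eyes.grab_frame("top"); s=eyes.grab_frame("scene")
c=np.array([612.6,223.9]);y=np.radians(-3.6);R=np.array([[np.cos(y),-np.sin(y)],[np.sin(y),np.cos(y)]])
s0=dict(s);s0["frame"]=cv2.imread("pics/scene0.png")[:,:,::-1]
f0=dict(f);f0["frame"]=cv2.imread("pics/top0.png")[:,:,::-1]
def rect(g,z,k=4):  # holder plan view at height z: x -125..125 to the right, y 60..-60 down
    A=np.float32([[-125,60],[125,60],[125,-60],[-125,-60]]); P=np.float32([px(g,[*(c+R@a),z]) for a in A])
    D=np.float32([[0,0],[750,0],[750,360],[0,360]])
    return cv2.warpPerspective(g["frame"][:,:,::-1],cv2.getPerspectiveTransform(P,D),(750,360),flags=cv2.INTER_CUBIC)[:,:]
z=14
ims=[cv2.resize(cv2.convertScaleAbs(rect(g,z),alpha=2,beta=10),(400,192)) for g in(s0,s,f0,f)]
k=np.vstack([np.hstack(ims[:2]),np.hstack(ims[2:])])
for i in range(-120,121,20):
    X=int((i+125)*1.6)
    for o in(0,400): cv2.line(k,(X+o,0),(X+o,5),(0,0,255),1);cv2.putText(k,str(i),(X+o-8,14),0,.3,(0,0,255),1)
cv2.imwrite("pics/rect.png",cv2.resize(k,(800,384)))
E
```

```text
(no output)
```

View pics/rect.png

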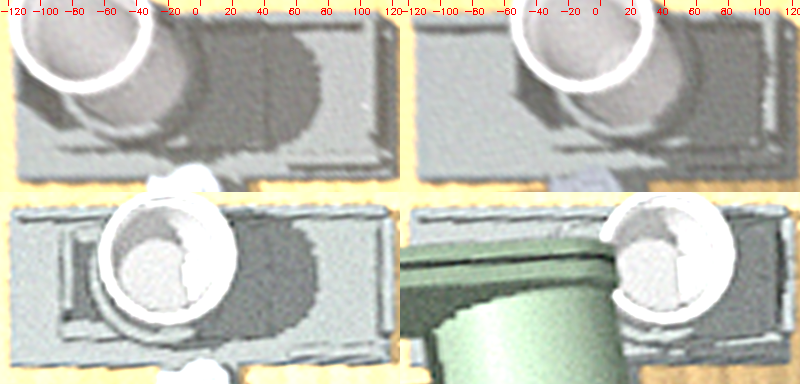

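The front edge appears about 10 mm short of the stop plate, so I'll treat it as not home. I'll push again with the flat side of the fingers by turning the tool 90°, because the tapered finger backs gave an inclined contact.

Emit:
{"api": "send_rows", "payload": {
  "grip": [-1,-1,-1,-1,-1,-1,-1,-1],
  "xyz": [
    [0,0.02,0],
    [0,0.04,0],
    [0,0.06,0],
    [0,0.08,0],
    [0,0.1,0],
    [0,0.12,0],
    [0.005,0.14,0],
    [0.01,0.152,0]
  ],
  "yaw": [-7,-14,-21,-28,-35,-42,-49,-56]
}}

```text
time_s: 6.08
ee_pos: [530.9, 232.1, 143.7]
ee_rot: [-180.0, -0.1, 30.2]
force: [0.7, -0.8, 0.0]
gripper_width: 0.3
gripper_force: 0.0
```

Emit:
{"api": "send_rows", "payload": {
  "grip": [-1,-1,-1,-1,-1,-1,-1,-1],
  "xyz": [
    [0,0,-0.01],
    [0,0,-0.03],
    [0,0,-0.05],
    [0,0,-0.07],
    [0,0,-0.09],
    [0,0,-0.105],
    [0,0,-0.11],
    [0,0,-0.11]
  ],
  "yaw": [-7,-14,-21,-28,-34,-34,-34,-34]
}}

```text
time_s: 6.75
ee_pos: [530.0, 229.3, 32.3]
ee_rot: [179.9, 0.1, -3.5]
force: [0.2, -0.4, 0.8]
gripper_width: 0.5
gripper_force: 0.0
```

Emit:
{"api": "send_rows", "payload": {
  "grip": [-1,-1,-1,-1,-1,-1,-1],
  "xyz": [
    [0.01,-0.0006,0],
    [0.018,-0.001,0],
    [0.024,-0.0015,0],
    [0.028,-0.0018,0],
    [0.032,-0.002,0],
    [0.035,-0.0022,0],
    [0.037,-0.0023,0]
  ],
  "yaw": [0,0,0,0,0,0,0]
}}

```text
time_s: 7.33
ee_pos: [566.2, 225.9, 34.1]
ee_rot: [180.0, 0.3, -3.7]
force: [-8.0, 1.0, 6.2]
gripper_width: 0.3
gripper_force: 4.3
```

Emit:
{"api": "send_rows", "payload": {
  "grip": [-1,-1,-1,-1,-1,-1],
  "xyz": [
    [0.001,0,0],
    [0.002,0,0],
    [0.003,0,0],
    [0.004,0,0],
    [0.005,0,0],
    [0.006,0,0]
  ],
  "yaw": [0,0,0,0,0,0]
}}

```text
time_s: 7.83
ee_pos: [566.2, 225.8, 34.2]
ee_rot: [179.9, 0.9, -3.7]
force: [-21.2, 2.8, 15.2]
gripper_width: 0.4
gripper_force: 10.3
```

Emit:
{"api": "send_rows", "payload": {
  "grip": [-1,-1,-1],
  "xyz": [
    [0.001,0,0],
    [0.002,0,0],
    [0.003,0,0]
  ],
  "yaw": [0,0,0]
}}

```text
time_s: 8.08
ee_pos: [566.1, 225.8, 34.3]
ee_rot: [179.8, 1.3, -3.7]
force: [-27.3, 2.2, 20.9]
gripper_width: 0.6
gripper_force: 13.8
```

The cradle does not move at 27 N, so this is a hard stop. I'll take one close look at its front end before locking.

```bash
python3 - <<'E'
from h import *
f=eyes.grab_frame("top"); s=eyes.grab_frame("scene")
a=crop(s,362,180,60,55,7,None); b=crop(f,148,138,52,55,7,None)
k=np.hstack([a,b]); k=cv2.convertScaleAbs(k,alpha=1.1,beta=0); print(k.shape); cv2.imwrite("pics/front.png",k)
c=np.array([612.6,223.9]);y=np.radians(-3.6);R=np.array([[np.cos(y),-np.sin(y)],[np.sin(y),np.cos(y)]])
for x in(98,110,120):
    for z in(10,14,20):print(x,z,px(s,[*(c+R@[x,-10]),z]).round(1),px(f,[*(c+R@[x,-10]),z]).round(1))
E
```

```text
(385, 784, 3)
98 10 [389.2 217.1] [176.7 154.8]
98 14 [389.6 216.3] [176.4 154.5]
98 20 [390.1 215. ] [175.9 154. ]
110 10 [392.  220.8] [177.2 150.3]
110 14 [392.3 219.9] [176.9 150. ]
110 20 [392.9 218.7] [176.4 149.5]
120 10 [394.3 223.9] [177.6 146.5]
120 14 [394.6 223. ] [177.2 146.2]
120 20 [395.2 221.8] [176.8 145.6]
```

View pics/front.png

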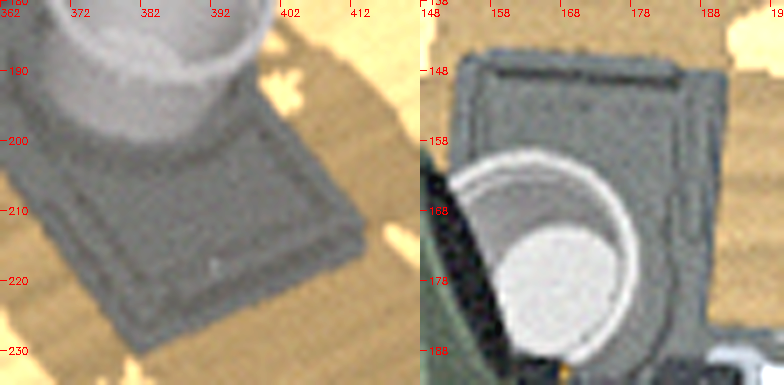

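```bash
python3 - <<'E'
from h import *
f=eyes.grab_frame("top"); s=eyes.grab_frame("scene")
c=np.array([612.6,223.9]);y=np.radians(-3.6);R=np.array([[np.cos(y),-np.sin(y)],[np.sin(y),np.cos(y)]])
g0={n:cv2.imread(f"pics/{n}0.png") for n in("scene","top")}
X=np.arange(84,128,2)
print("x     ",X.tolist())
for n,g in(("scene",s),("top",f)):
  for lab,im in(("before",g0[n]),("now",g["frame"][:,:,::-1])):
    im=cv2.cvtColor(np.ascontiguousarray(im),cv2.COLOR_BGR2GRAY).astype(np.float32)
    P=np.array([[px(g,[*(c+R@[x,yy]),14]) for yy in np.arange(-22,18,2)] for x in X],np.float32)
    print(n,lab,cv2.remap(im,P[...,0],P[...,1],1).mean(1).round().astype(int).tolist())
E
```

```text
x      [84, 86, 88, 90, 92, 94, 96, 98, 100, 102, 104, 106, 108, 110, 112, 114, 116, 118, 120, 122, 124, 126]
scene before [96, 97, 96, 96, 96, 96, 96, 96, 97, 98, 99, 98, 88, 71, 58, 53, 54, 59, 61, 65, 76, 85]
scene now [62, 62, 61, 61, 61, 62, 62, 58, 57, 59, 62, 63, 63, 59, 54, 52, 53, 57, 60, 62, 74, 84]
top before [103, 103, 103, 103, 103, 102, 102, 103, 102, 102, 103, 104, 101, 86, 72, 84, 103, 108, 95, 86, 86, 90]
top now [69, 67, 67, 68, 68, 68, 68, 69, 66, 66, 68, 69, 67, 55, 41, 46, 62, 68, 70, 79, 91, 95]
```

The front-edge profile is explained by the tall stop plate hiding the cradle front in the scene view. The hard stop at 27 N, the same from both approaches, puts the pot axis at holder x≈+30 with the cradle home. Now the lever.

Emit:
{"api": "send_rows", "payload": {
  "grip": [-1,-1,-1,-1,-0.5,0.1,0.1,0.1],
  "xyz": [
    [-0.015,0.001,0],
    [-0.037,0.002,0],
    [-0.037,0.002,0.035],
    [-0.037,0.002,0.07],
    [-0.037,0.0,0.1],
    [-0.03,-0.02,0.11],
    [-0.02,-0.04,0.11],
    [-0.01,-0.06,0.11]
  ],
  "yaw": [0,0,0,0,6,13,20,27]
}}

```text
time_s: 8.95
ee_pos: [567.8, 165.6, 145.7]
ee_rot: [180.0, -0.2, 23.8]
force: [0.3, -0.1, -0.8]
gripper_width: 24.4
gripper_force: 0.0
```

Emit:
{"api": "send_rows", "payload": {
  "grip": [0.1,0.1,0.1,0.1,0.1,0.1,0.1,0.1],
  "xyz": [
    [0.01,-0.02,0],
    [0.02,-0.04,0],
    [0.03,-0.06,0],
    [0.036,-0.08,0],
    [0.0365,-0.0868,0],
    [0.0365,-0.0868,0],
    [0.0365,-0.0868,0],
    [0.0365,-0.0868,0]
  ],
  "yaw": [7,14,21,28,35,42,49,56]
}}

```text
time_s: 9.62
ee_pos: [603.5, 78.6, 144.0]
ee_rot: [180.0, 0.0, 79.7]
force: [0.0, 0.3, 0.5]
gripper_width: 50.4
gripper_force: 0.0
```

Emit:
{"api": "send_rows", "payload": {
  "grip": [0.1,0.1,0.1,0.1,0.1,0.1],
  "xyz": [
    [0,0,-0.02],
    [0,0,-0.05],
    [0,0,-0.08],
    [0,0,-0.1],
    [0,0,-0.112],
    [0,0,-0.112]
  ],
  "yaw": [7,7,7,7,7,7]
}}

```text
time_s: 10.12
ee_pos: [601.3, 78.8, 28.9]
ee_rot: [-179.7, 0.1, 86.4]
force: [-0.2, -0.6, 0.3]
gripper_width: 49.9
gripper_force: 0.0
```

Emit:
{"api": "send_rows", "payload": {
  "grip": [-1,-1,-1,-1,-1,-1],
  "xyz": [
    [0,0,0],
    [0,0,0],
    [0,0,0],
    [0,0,0],
    [0,0,0],
    [0,0,0]
  ],
  "yaw": [0,0,0,0,0,0],
  "grip_force": 12
}}

```text
time_s: 10.62
ee_pos: [603.9, 79.2, 32.7]
ee_rot: [179.9, -0.0, 86.4]
force: [0.4, -0.4, 2.3]
gripper_width: 13.9
gripper_force: 12.0
```

Emit:
{"api": "send_rows", "payload": {
  "grip": [-1,-1,-1,-1,-1,-1,-1,-1],
  "xyz": [
    [-0.0097,0.0012,0],
    [-0.0192,0.0036,0],
    [-0.0283,0.0071,0],
    [-0.0369,0.0117,0],
    [-0.0449,0.0173,0],
    [-0.0521,0.0239,0],
    [-0.0585,0.0313,0],
    [-0.064,0.0394,0]
  ],
  "yaw": [-7,-14,-21,-28,-35,-42,-49,-56]
}}

```text
time_s: 11.28
ee_pos: [540.1, 119.2, 32.7]
ee_rot: [180.0, -0.1, 30.0]
force: [1.6, 1.0, -0.2]
gripper_width: 13.3
gripper_force: 12.0
```

Emit:
{"api": "send_rows", "payload": {
  "grip": [-1,-1,-1,-1,-1,-1,-1],
  "xyz": [
    [-0.0044,0.0087,0],
    [-0.0078,0.0179,0],
    [-0.0099,0.0274,0],
    [-0.0109,0.0372,0],
    [-0.0108,0.0455,0],
    [-0.0106,0.0485,0],
    [-0.0106,0.0485,0]
  ],
  "yaw": [-7,-14,-21,-28,-34,-34,-34]
}}

```text
time_s: 11.87
ee_pos: [529.1, 165.0, 32.6]
ee_rot: [179.7, -0.1, -3.4]
force: [1.1, -9.4, 4.2]
gripper_width: 13.5
gripper_force: 12.0
```

The lever reached its stop, with the post at (529,165) and a 9 N reaction. I'll release it and go to the tongs.

Emit:
{"api": "send_rows", "payload": {
  "grip": [0.2,0.2,0.2,0.2,0.2,0.5,1,1],
  "xyz": [
    [0,0,0],
    [0,0,0],
    [0,0,0],
    [0,0,0.02],
    [0,0,0.055],
    [0,0,0.09],
    [-0.005,-0.02,0.11],
    [-0.015,-0.05,0.11]
  ],
  "yaw": [0,0,0,0,0,0,0,0]
}}

```text
time_s: 12.53
ee_pos: [518.1, 119.2, 147.0]
ee_rot: [-179.8, -0.7, -3.5]
force: [0.5, -0.9, 0.5]
gripper_width: 64.0
gripper_force: 0.0
```

Emit:
{"api": "send_rows", "payload": {
  "grip": [1,1,1,1,1,1,1,1],
  "xyz": [
    [-0.01,-0.035,0],
    [-0.02,-0.07,0],
    [-0.03,-0.105,0],
    [-0.04,-0.14,0],
    [-0.0473,-0.165,0],
    [-0.0473,-0.1707,0],
    [-0.0473,-0.1707,0],
    [-0.0473,-0.1707,0]
  ],
  "yaw": [2,4,6.4,6.4,6.4,6.4,6.4,6.4]
}}

```text
time_s: 13.2
ee_pos: [467.0, -53.2, 142.1]
ee_rot: [-180.0, -0.0, 2.7]
force: [-0.3, -0.4, -0.8]
gripper_width: 91.2
gripper_force: 0.0
```

```bash
python3 - <<'E'
from h import *
f=eyes.grab_frame("top"); s=eyes.grab_frame("scene"); st=env.state(); print(st["time_s"],st["ee_pos"],st["ee_rot"])
a=crop(s,225,125,180,105,4,None); b=crop(f,360,215,50,55,4,None)
k=np.zeros((max(a.shape[0],220),720,3),np.uint8)+0; k[:a.shape[0],:720]=a[:,:720]; cv2.imwrite("pics/chk.png",k)
c=np.array([612.6,223.9]);y=np.radians(-3.6);R=np.array([[np.cos(y),-np.sin(y)],[np.sin(y),np.cos(y)]])
g=s;im=cv2.GaussianBlur(cv2.cvtColor(g["frame"],cv2.COLOR_RGB2GRAY),(0,0),.6).astype(np.float32); best=[]
for x in np.arange(10,60,1.):
    for yy in range(-6,7):
        P=np.array([px(g,[*(c+R@[x+37.5*np.cos(q),yy+37.5*np.sin(q)]),86]) for q in np.linspace(0,2*np.pi,120)],np.float32)
        best.append((cv2.remap(im,P[:,:1],P[:,1:],1).mean(),x,yy))
print(sorted(best)[-2:])
print("post expected px",px(s,[528.7,164.1,64]))
E
```

```text
13.3 [467.06494315 -52.48496491 141.94030366] [-1.79973656e+02 -1.41199176e-02  2.82816755e+00]
[(np.float32(148.29831), np.float64(29.0), 3), (np.float32(149.03065), np.float64(29.0), 2)]
post expected px [337.24660714 161.26435625]
```

View pics/chk.png

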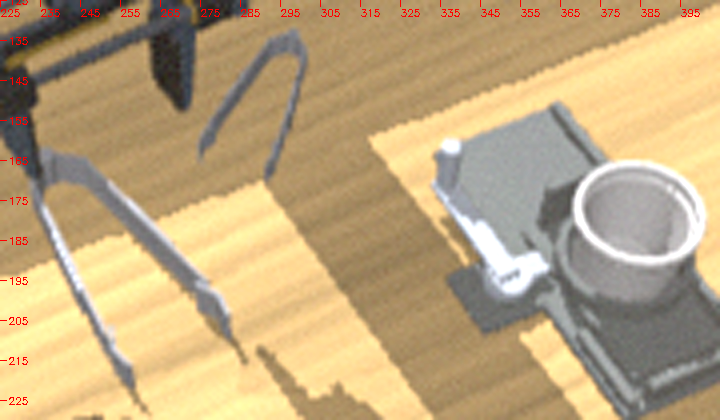

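The lever post is at (337,161), matching the locked position, and the pot hasn't moved. I'll descend on the tongs.

Emit:
{"api": "send_rows", "payload": {
  "grip": [1,1,1,1,1,1,1,1],
  "xyz": [
    [0,0,-0.03],
    [0,0,-0.06],
    [0,0,-0.09],
    [0,0,-0.11],
    [0,0,-0.125],
    [0,0,-0.132],
    [0,0,-0.137],
    [0,0,-0.137]
  ],
  "yaw": [0,0,0,0,0,0,0,0]
}}

```text
time_s: 13.97
ee_pos: [466.6, -52.9, 4.5]
ee_rot: [-180.0, 0.1, 2.8]
force: [0.2, -0.6, 0.0]
gripper_width: 91.0
gripper_force: 0.0
```

Emit:
{"api": "send_rows", "payload": {
  "grip": [0.21,0.21,0.21,0.21,0.21,0.21,0.21,0.21],
  "xyz": [
    [0,0,0],
    [0,0,0],
    [0,0,0],
    [0,0,0],
    [0,0,0],
    [0,0,0],
    [0,0,0],
    [0,0,0]
  ],
  "yaw": [0,0,0,0,0,0,0,0],
  "grip_force": 20
}}

```text
time_s: 14.63
ee_pos: [467.5, -53.9, 5.7]
ee_rot: [180.0, -0.1, 2.7]
force: [1.0, -0.1, 6.6]
gripper_width: 55.2
gripper_force: 6.6
```

Emit:
{"api": "send_rows", "payload": {
  "grip": [0.21,0.21,0.21,0.21,0.21,0.21,0.21,0.21],
  "xyz": [
    [0,0,0.005],
    [0,0,0.015],
    [0,0,0.03],
    [0,0,0.045],
    [0,0,0.06],
    [-0.01,-0.025,0.07],
    [-0.02,-0.05,0.07],
    [-0.03,-0.075,0.07]
  ],
  "yaw": [0,0,0,0,0,-3,-7,-11]
}}

```text
time_s: 15.3
ee_pos: [436.1, -129.1, 75.6]
ee_rot: [180.0, -0.0, -8.4]
force: [-0.1, -1.0, -0.8]
gripper_width: 55.0
gripper_force: 4.3
```

Emit:
{"api": "send_rows", "payload": {
  "grip": [0.21,0.21,0.21,0.21,0.21,0.21,0.21,0.21],
  "xyz": [
    [-0.01,-0.025,0],
    [-0.02,-0.05,0],
    [-0.03,-0.075,0],
    [-0.04,-0.1,0],
    [-0.05,-0.12,0],
    [-0.0603,-0.1377,0],
    [-0.0603,-0.1377,0],
    [-0.0603,-0.1377,0]
  ],
  "yaw": [-4,-8,-12,-16,-20,-21.8,-21.8,-21.8]
}}

```text
time_s: 15.97
ee_pos: [375.4, -266.5, 74.7]
ee_rot: [-180.0, 0.1, -30.2]
force: [-0.2, -0.1, -0.3]
gripper_width: 55.6
gripper_force: 4.3
```

```bash
python3 - <<'E'
from h import *
st=env.state(); print(st["time_s"],st["ee_pos"],st["ee_rot"],st["gripper_width"],st["gripper_force"],st["force"])
s=eyes.grab_frame("scene");f=eyes.grab_frame("top")
p=st["ee_pos"][:2];ph=np.radians(st["ee_rot"][2]);d=np.array([np.cos(ph),np.sin(ph)]);n=np.array([-d[1],d[0]])
z=st["ee_pos"][2]-5+28   # top edge of tongs
# cross-profiles at tongs' x=120..185 in plan coords, mapped at height z, difference to the first frame
for nm,g in(("scene",s),("top",f)):
    b=cv2.imread(f"pics/{nm}0.png")[:,:,::-1]
    D=np.abs(g["frame"].astype(np.float32)-b).sum(2)
    X=np.arange(120,196,5);Y=np.arange(-40,41,2)
    P=np.array([[px(g,[*(p+d*(x-90)+n*y),z-14]) for y in Y] for x in X],np.float32)
    M=cv2.remap(D,P[...,0],P[...,1],1)
    print(nm)
    for x,r in zip(X,M):print(x,"".join(" .:-=+*#%@"[min(9,int(v/15))] for v in r))
# cactus again
for nm,g,(u0,v0,u1,v1) in(("top",f,(370,232,400,262)),("scene",s,(140,222,172,250))):
    a=cv2.cvtColor(g["frame"],cv2.COLOR_RGB2HSV)[v0:v1,u0:u1]
    k=((a[...,0]>40)&(a[...,0]<90)&(a[...,1]>80)); v,u=np.nonzero(k);print(nm,k.sum(),u.mean()+u0,v.mean()+v0,w(g,u.mean()+u0,v.mean()+v0,22))
E
```

```text
15.9667 [ 375.40362364 -266.46770458   74.74842059] [-1.79979779e+02  7.68666059e-02 -3.01501405e+01] 55.64020471758572 4.317154344753362 [-0.1584453  -0.06707151 -0.34993823]
scene
120   .:=+#*##*=..   .      ..   :-+#%%+:..  
125   .:=+**+**-.                .=*%%%+:    
130 . .-=*###%#= .     .. .      .-+*###:    
135   .-++*#%##:.         .    ...:=***+-  . 
140   .-===+**+- .             ..--=+*#*-.   
145 .. .-=+++++...              .:-==+*#=.   
150   .-=+**###+.                .:=*+++=.   
155   .-+###***#+:     .         .:=+++==... 
160   .:=*#****+-               .:-+**+-..   
165    .:=+***=-. ....      .   .-=++*++-.   
170     .:-=+*-.   .             :=+++*#+:   
175  ..   .-+**.      .           .-+***+.. .
180      . ..-+-.        .      .   :=++:.   
185           .-.                   ..::.    
190                              .           
195 .                         ..    .. .  . .
top
120 ===-----*@#---+@@@%@@@@@@@@%###*#@@@@@@@@
125 ===-=---=@%---+@@##@@@@@@@%####*#%@@@@@@@
130 ==-==---+@@=--+@@*#@@@@@@@@#####%@@@@@@@@
135 =--*+---=%@+--=@@*#@@@@@@@%#%@%%%#@@@#--*
140 --=%#====#@+--=%@#%@@@@@@+==+*#@@@@@@@:..
145 --=%#=-:-#@=--+%@#@@@@@@=..:%@@@@@@@@@+:.
150 =--#*=---*@*---%@%@@@@@#.. -@@@@@@@@@@@%-
155 ---*#+=-=#@#-==#@*@@@@@#--::@@@%@@@@@@@@@
160 ***#%%+=++@@@@@@@@@@@@:%@@@#:%@@@@@@@@@@@
165 :::--=+%@@@@@@@@@@@@@:=@@@@@%=+@@@@@@@@@@
170 ..  .:=@@@@@@@@@@@@#:.+@@@@@@@@@%@@@@@@@@
175  .... .+@@@@ .::. .:. =@@@@@@@@@@@@@@@@@@
180      . ..:.. .. ... ..=@@@@@@@@@@@@@@@@@%
185 ...    .         ..   =@@@@@@@@@@@@@@@@@@
190       .  . . ..      .-.-==...-+*#@@@@@@@
195                ..-#..-++=-..-..: ..%@@@@@
top 95 384.7473684210526 246.81052631578947 [ 481.02453813 -325.83699548   22.        ]
scene 119 154.05882352941177 234.99159663865547 [ 479.56069162 -327.13436528   22.        ]
```

The tongs are held symmetrically, with the tips about 182 mm from the pin. The cactus is confirmed at (480.3,−326.4). I'll descend behind it and slide forward.

Emit:
{"api": "send_rows", "payload": {
  "grip": [0.21,0.21,0.21,0.21,0.21,0.21,0.21],
  "xyz": [
    [0,0,-0.02],
    [0,0,-0.04],
    [0,0,-0.055],
    [0,0,-0.063],
    [0,0,-0.067],
    [0,0,-0.068],
    [0,0,-0.068]
  ],
  "yaw": [0,0,0,0,0,0,0]
}}

```text
time_s: 16.65
ee_pos: [376.6, -266.1, 7.2]
ee_rot: [180.0, -0.0, -30.0]
force: [0.5, 0.2, -1.2]
gripper_width: 55.1
gripper_force: 4.3
```

Emit:
{"api": "send_rows", "payload": {
  "grip": [0.21,0.21,0.21,0.21,0.21,0.21,0.21,0.21],
  "xyz": [
    [0.006,-0.0035,0],
    [0.012,-0.007,0],
    [0.018,-0.0105,0],
    [0.024,-0.014,0],
    [0.03,-0.0175,0],
    [0.035,-0.0202,0],
    [0.039,-0.0225,0],
    [0.039,-0.0225,0]
  ],
  "yaw": [0,0,0,0,0,0,0,0]
}}

```text
time_s: 17.32
ee_pos: [416.5, -289.6, 7.0]
ee_rot: [180.0, -0.1, -30.0]
force: [0.4, -0.7, -0.3]
gripper_width: 55.1
gripper_force: 4.4
```

```bash
python3 - <<'E'
from h import *
st=env.state(); print(st["time_s"],st["ee_pos"],st["ee_rot"],st["gripper_width"],st["force"])
for nm,(u0,v0,u1,v1) in(("top",(370,232,400,262)),("scene",(140,222,172,250))):
    g=eyes.grab_frame(nm)
    a=cv2.cvtColor(g["frame"],cv2.COLOR_RGB2HSV)[v0:v1,u0:u1]
    k=((a[...,0]>40)&(a[...,0]<90)&(a[...,1]>80)); v,u=np.nonzero(k);
    if len(u):print(nm,k.sum(),w(g,u.mean()+u0,v.mean()+v0,22))
E
```

```text
17.3167 [ 416.51338851 -289.62309228    7.03101666] [ 1.79986845e+02 -8.52839515e-02 -3.00398279e+01] 55.11490575041501 [ 0.37324204 -0.7398409  -0.33671093]
top 31 [ 472.99037909 -312.81262392   22.        ]
scene 131 [ 480.23567584 -327.10299729   22.        ]
```

Emit:
{"api": "send_rows", "payload": {
  "grip": [0.1,0.05,0.0,-0.05,-0.08,-0.15,-0.2,-0.2],
  "xyz": [
    [0,0,0],
    [0,0,0],
    [0,0,0],
    [0,0,0],
    [0,0,0],
    [0,0,0],
    [0,0,0],
    [0,0,0]
  ],
  "yaw": [0,0,0,0,0,0,0,0],
  "grip_force": 20
}}

```text
time_s: 18.08
ee_pos: [415.2, -288.9, 7.1]
ee_rot: [180.0, 0.0, -30.0]
force: [-0.8, -1.4, 2.3]
gripper_width: 43.2
gripper_force: 20.0
```

Emit:
{"api": "send_rows", "payload": {
  "grip": [-0.2,-0.2,-0.2,-0.2,-0.2,-0.2,-0.2],
  "xyz": [
    [0,0,0],
    [0,0,0],
    [0,0,0.005],
    [0,0,0.015],
    [0,0,0.03],
    [0,0,0.045],
    [0,0,0.06]
  ],
  "yaw": [0,0,0,0,0,0,0]
}}

```text
time_s: 18.67
ee_pos: [415.3, -288.6, 68.2]
ee_rot: [-180.0, -0.0, -30.0]
force: [0.1, 0.4, -1.1]
gripper_width: 42.7
gripper_force: 20.0
```

```bash
python3 - <<'E'
from h import *
st=env.state(); print(st["time_s"],st["ee_pos"],st["gripper_width"],st["force"])
g=eyes.grab_frame("scene"); u0,v0,u1,v1=125,190,200,252
a=cv2.cvtColor(g["frame"],cv2.COLOR_RGB2HSV)[v0:v1,u0:u1]
k=((a[...,0]>40)&(a[...,0]<90)&(a[...,1]>80)); v,u=np.nonzero(k)
print(k.sum(),u.mean()+u0,v.mean()+v0,w(g,u.mean()+u0,v.mean()+v0,82), "on ledge was 154,235")
E
```

```text
18.6667 [ 415.26171246 -288.63457188   68.16709102] 42.72162249824201 [ 0.10709888  0.43184357 -1.05586254]
126 145.4920634920635 221.0079365079365 [ 475.46173152 -328.31262551   82.        ] on ledge was 154,235
```

The cactus is lifted, with the grip width at 42.7. I'll carry it to the pot.

Emit:
{"api": "send_rows", "payload": {
  "grip": [-0.2,-0.2,-0.2,-0.2,-0.2,-0.2,-0.2,-0.2],
  "xyz": [
    [0.003,0.01,0.015],
    [0.008,0.025,0.03],
    [0.015,0.045,0.045],
    [0.022,0.068,0.06],
    [0.029,0.091,0.072],
    [0.036,0.114,0.08],
    [0.044,0.138,0.083],
    [0.052,0.162,0.083]
  ],
  "yaw": [1,3,5,7,9,11,13.5,16]
}}

```text
time_s: 19.38
ee_pos: [467.9, -125.8, 151.2]
ee_rot: [180.0, -0.1, -13.9]
force: [0.6, -0.2, -1.5]
gripper_width: 43.1
gripper_force: 20.0
```

Emit:
{"api": "send_rows", "payload": {
  "grip": [-0.2,-0.2,-0.2,-0.2,-0.2,-0.2,-0.2,-0.2],
  "xyz": [
    [0.0065,0.0203,0],
    [0.013,0.0405,0],
    [0.0195,0.0608,0],
    [0.026,0.081,0],
    [0.0325,0.1013,0],
    [0.039,0.1215,0],
    [0.0455,0.1418,0],
    [0.052,0.162,0]
  ],
  "yaw": [2,4,6,8,10,12,14,16]
}}

```text
time_s: 20.05
ee_pos: [519.2, 36.3, 150.0]
ee_rot: [-180.0, 0.0, 2.1]
force: [0.4, -0.4, -1.6]
gripper_width: 42.9
gripper_force: 20.0
```

Emit:
{"api": "send_rows", "payload": {
  "grip": [-0.2,-0.2,-0.2,-0.2,-0.2,-0.2,-0.2,-0.2],
  "xyz": [
    [0.0075,0.0238,0],
    [0.015,0.0476,0],
    [0.0225,0.0713,0],
    [0.03,0.0951,0],
    [0.0375,0.1189,0],
    [0.044,0.1395,0],
    [0.049,0.1554,0],
    [0.0515,0.1633,0]
  ],
  "yaw": [2.5,5,7.5,10,12.5,15,16.5,17]
}}

```text
time_s: 20.72
ee_pos: [571.1, 200.5, 149.8]
ee_rot: [-180.0, -0.0, 19.1]
force: [0.2, 0.0, -1.2]
gripper_width: 43.2
gripper_force: 20.0
```

```bash
cat > m.py <<'E'
from h import *
st=env.state(); print(st["time_s"],st["ee_pos"],st["ee_rot"],st["gripper_width"],st["force"])
base=st["ee_pos"][2]-7
L=[]
for nm in("scene","top"):
    g=eyes.grab_frame(nm); p=st["ee_pos"];ph=np.radians(st["ee_rot"][2])
    e=[p[0]+75.3*np.cos(ph),p[1]+75.3*np.sin(ph),base+22]; q=px(g,e).round().astype(int)
    u0,v0=q-22; a=cv2.cvtColor(g["frame"],cv2.COLOR_RGB2HSV)[v0:v0+45,u0:u0+45]
    k=((a[...,0]>40)&(a[...,0]<90)&(a[...,1]>90)).astype(np.uint8)
    n,l,sta,cen=cv2.connectedComponentsWithStats(k); i=1+np.argmax(sta[1:,4]); u,v=cen[i]+[u0,v0]
    print(nm,"expected",e[:2],"px",q,"green px",u,v,"n",sta[i],"world",w(g,u,v,base+25))
    d=g["pose"][:3,:3]@np.array([(u-g["cx"])/g["fx"],(v-g["cy"])/g["fy"],1]);d/=np.linalg.norm(d);L.append((g["pose"][:3,3],d))
A=sum(np.eye(3)-np.outer(d,d) for o,d in L);b=sum((np.eye(3)-np.outer(d,d))@o for o,d in L);print("tri",np.linalg.solve(A,b))
c=np.array([612.6,223.9]);y=np.radians(-3.6);R=np.array([[np.cos(y),-np.sin(y)],[np.sin(y),np.cos(y)]])
print("pot est",c+R@[29.5,1])
E
python3 m.py
```

```text
20.7167 [571.07705876 200.47459167 149.75465643] [-1.79973366e+02 -1.32701552e-02  1.90787258e+01] 43.235350615725714 [ 0.18006273  0.01998817 -1.22266142]
scene expected [np.float64(642.2408557033359), np.float64(225.0876777176909)] px [393 156] green px 394.1686746987952 153.02409638554218 n [17 13 12 15 83] world [639.51236054 230.94532754 167.75465643]
top expected [np.float64(642.2408557033359), np.float64(225.0876777176909)] px [154 170] green px 158.33333333333334 173.22222222222223 n [25 23  3  5  9] world [633.92651738 215.18924209 167.75465643]
tri [638.06193018 221.31375973 170.11937676]
pot est [642.10457901 223.0457064 ]
```

Emit:
{"api": "send_rows", "payload": {
  "grip": [-0.2,-0.2,-0.2,-0.2,-0.2,-0.2,-0.2,-0.2],
  "xyz": [
    [0,0,0],
    [0,0,-0.005],
    [0,0,-0.012],
    [0,0,-0.018],
    [0,0,-0.022],
    [0,0,-0.022],
    [0,0,-0.022],
    [0,0,-0.022]
  ],
  "yaw": [0,0,0,0,0,0,0,0]
}}

```text
time_s: 21.48
ee_pos: [571.0, 198.4, 128.1]
ee_rot: [180.0, -0.0, 18.9]
force: [0.5, -0.8, -2.5]
gripper_width: 43.2
gripper_force: 20.0
```

```bash
cat >> m.py <<'E'
for nm in("scene",):
    g=eyes.grab_frame(nm); u0,v0=(q*0+px(g,[642,223,base+22]).round().astype(int))-20
    a=cv2.cvtColor(g["frame"],cv2.COLOR_RGB2HSV)[v0:v0+44,u0:u0+44]; gr=g["frame"][v0:v0+44,u0:u0+44].mean(2)
    k=((a[...,0]>40)&(a[...,0]<90)&(a[...,1]>90))
    print(u0,v0)
    for r in range(44):print("".join("G" if k[r,x] else " .:-=+*#%@"[int(gr[r,x]/26)] for x in range(44)))
    print("base c",px(g,[642,223,base])-[u0,v0],"top c",px(g,[642,223,base+43])-[u0,v0],"rim c",px(g,[642,223,86])-[u0,v0])
E
python3 m.py
```

```text
21.4833 [570.9531417  198.39303106 128.07288307] [ 1.79995178e+02 -1.70360753e-02  1.89423698e+01] 43.20060460579614 [ 0.48834211 -0.84389935 -2.47455381]
scene expected [np.float64(642.1753128098335), np.float64(222.83668754128314)] px [390 162] green px 391.1111111111111 159.45555555555555 n [17 14 12 15 90] world [638.93386224 229.02140173 146.07288307]
top expected [np.float64(642.1753128098335), np.float64(222.83668754128314)] px [158 171] green px 156.25 163.0 n [19 13  3  3  4] world [661.51247407 226.26511949 146.07288307]
tri [654.29629998 216.23590279 170.04732861]
pot est [642.10457901 223.0457064 ]
370 142
. .:::-++++====+============================
..:::-=++=+=================================
.:::::-=====================================
::::::::-===================================
:::::::::--=================================
:::::::::::--===============================
:::::::::::::--============================+
:::::::::::::::-=======================+====
-::::::::::::::::-===================+++====
==-:::::::::::::----=================+======
===--::::::::::-----====
[... 902 characters left out ...]
--======++========
----------------------===---====+++=========
------------------------===--===+=====+=====
-------------------------==---========+=====
--:-----------------------+=--===+===+======
-::-----------------------+=--===++=========
-::------------------------=--==============
--:--------------------------:-=============
=------------=---------=-------=============
-----------------------=---=--==============
-----------------------=--==--==============
--=--------------------=--=---==============
-------====------------=-----===============
:------=====-=--------==-=--============++==
base c [17.41091067 26.23289951] top c [21.65462835 14.13261136] rim c [14.19231359 35.4102188 ]
```

The cactus silhouette matches the predicted upright pose over the mouth, with the base about 35 mm above the rim. I'll hold it still briefly and hand in.

Emit:
{"api": "send_rows", "payload": {
  "grip": [-0.2,-0.2,-0.2,-0.2,-0.2,-0.2,-0.2,-0.2],
  "xyz": [
    [0,0,0],
    [0,0,0],
    [0,0,0],
    [0,0,0],
    [0,0,0],
    [0,0,0],
    [0,0,0],
    [0,0,0]
  ],
  "yaw": [0,0,0,0,0,0,0,0]
}}

```text
time_s: 22.3
ee_pos: [570.8, 198.5, 128.0]
ee_rot: [180.0, 0.0, 19.0]
force: [-0.4, -1.0, -1.0]
gripper_width: 43.4
gripper_force: 20.0
```

```bash
python3 -c "
from workcell import env
print(env.job_done())"
```

```text
the job is handed in; nothing more can be done
None
```

I handed the job in at about 22 s: the lever is locked at its stop and the cactus is held upright in the tongs over the pot's mouth, base about 35 mm above the rim. The one doubt is the cradle: it hit a hard stop at 27 N after about 58 mm of the 70 mm travel, and I took that as home, assuming it started about 12 mm along.

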